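# Put the last coffee capsule away and close the canister

### The arm

A 6-joint arm with a two-finger parallel gripper is mounted at the origin on the work surface. World frame = base frame: x ahead of the robot, y to its left, z up, the work surface at z = 0. Lengths are in mm, angles in rad, forces in N, time in s.
With the tool pointing down it reaches from about 350 to 975 mm from the base axis. Payload 7.1 kg.
Tool frame: the origin (TCP) lies on the front face of the gripper's body, between the roots of the fingers; the fingertips stand 80 mm ahead of it and the grasp point (between the pads) lies 61 mm ahead of it (env.tips_ahead is the distance from the TCP to the fingertips, in mm); z points along the fingers, y is the line along which they close (so a half turn about z gives the same grasp; the last joint's range is limited). The gripper opens to 88 mm and grips with 3 to 60 N. Pads are 20 mm wide; open, the fingers measure 115 mm over their backs; the gripper's body (75 mm by 178 mm) begins 61 mm behind the grasp point.
Start: joints at [-1.161, 0.423, 1.63, -0, 1.089, -0.019], TCP at [259.877, -568.392, 302.675] pointing down, gripper open.
Joint ranges: [-3, 3], [-0.9, 2.11], [0.09, 2.58], [-1.31, 4.45], [0.11, 2.69], [-2.54, 2.54]. Speed limits (rad/s): [2.39, 2.39, 3.01, 3.14, 3.14, 3.14].

### API

Orientations are given as a unit quaternion [x, y, z, w].
In Python, from station import env, set_gripper, viewer, workorder gives the robot as it stands. Calls block until the motion is done:
- env.reach(position, orientation): joint-space move of the TCP to a pose.
- env.move_l(position, rot=None, rate=150, f_stop=None): straight line of the TCP; rot=None keeps the orientation; rate is the mean speed in mm/s. With f_stop (N) it stops when the force on the tool has changed by that much, and returns True; else False.
- env.move_joints(angles): joint-space move.
- set_gripper(opening): finger opening in mm; the grip force is fixed at half the most; returns when the fingers have stopped.
- env.hold(seconds).
- env.ik(position, orientation): joint angles nearest the present ones, or None.
- env.read_state(): the state.
- viewer.camera(name): name is "scene" or "top"; returns the picture (384x512x3 uint8, blue, green, red); there is no depth.
- viewer.camera_params(name): a dict with "fx", "fy", "cx", "cy" (pixels), "pose" (4x4, takes a point from camera to world coordinates). Camera axes: x right, y up, looking along -z (the intrinsics and any distortion apply to the point x, -y, -z); pixel columns grow to the right and rows downward; lengths in mm; the calibration is good to about 2 mm. A picture is of the moment at which its call begins. camera_params takes no time and is no camera call.
A pose or a line that the arm cannot do raises env.IKError and nothing moves.
- workorder.sign_off(): hands the job in; it is judged then, once.
The state is a dict: "time_s": time; "qpos": joint angles; "dq": joint speeds; "tau": joint torques, N m; "tool_pos": TCP position; "orientation": TCP orientation; "force": force on the tool from outside, world axes, zero at the start; "wrist_torque": the same for the moment, N m; "width": finger opening in mm; "grip_force": force on a finger pad.
Only numpy, scipy, OpenCV 4.12 (cv2) and the standard library are available. Lean on these libraries where they do the work, as an engineer would, in place of code of your own. Each camera call takes 0.05 s, during which the arm holds its last target. There are 200 camera calls.

### The job

Drop the coffee capsule that was left on the worktop into the wide black canister, with the others, then close that canister with the steel lid that fits it (the larger of the two), set fully home and level all round. Leave the canister standing upright about where it is.

Things in the scene. Friction and masses are not known exactly. Their poses are not given: they have to be found in the camera images.
- canister: The wide open canister of black plastic: round, 110 mm outside diameter, 95 mm tall, wall 4 mm (mouth 102 mm), floor 5 mm thick, 0.5 kg, loose. Two coffee capsules already lie in it. Origin: centre of its underside, z up. (A slim canister, equally tall but 76 mm in diameter, stands nearby; not to be used.)
- lid: The larger steel lid, lying knob up, 0.14 kg. From below: tapered plug 8 mm high (78 mm diameter, widening to 94), round plate 114 mm across and 5 mm thick, upright round knob 26 mm across and 28 high; 41 mm in all. Origin: centre of the plug's underside, z up. Fully home, the plate lies on the rim and the origin is 87 mm above the canister's. (The other lid, plate 80 mm, is not used.)
- pod: The single coffee capsule on the worktop: aluminium, standing on a thin flange 37 mm in diameter and 2 mm thick; above it a nearly straight round body, 31 mm diameter narrowing to 29 mm, with a bevelled top; 32 mm high in all, 14 g. Origin: centre of its underside, z up.
Mind the look-alikes: they are no part of the job. What is shaped like the pod but blue is not meant.

How it is judged (in metres and radians):
On the way, in this order (a step that is already met when the one before it is completed fails the run):
1. the capsule is in the wide canister (horizontal distance between pod and canister below 0.05 m and z of pod in the frame of canister between 0 and 0.08 m), for 0.2 s.
2. the larger lid is fully home on the wide canister (horizontal distance between lid and canister below 0.012 m and z of lid in the frame of canister between 0.082 and 0.092 m and angle between the z axis of lid and the z axis of canister, either way round below 0.1 rad and angle between lid's own z axis and vertical below 0.2 rad), for 0.2 s.
At the end, for the whole second after the job is handed in: The capsule is inside the wide canister; the larger lid is at rest on that canister, centred within 12 mm, level with its rim within about 6 degrees and within 5 mm of fully home; the canister stands upright (within about 6 degrees), less than 80 mm from where it started (all of step 1 and all of step 2 and angle between canister's own z axis and vertical below 0.1 rad and distance of canister from where it was at the start of the episode below 0.08 m and linear speed of lid below 0.02 m/s); the robot touches nothing.
It fails at once if the wide canister is knocked over (angle between canister's own z axis and vertical above 0.6 rad).
It also fails if it takes over 61 s, if anything falls off the work surface, if the arm or the gripper's body presses on something with over 40 N, if the wrist force passes 120 N, or if a joint passes its speed limit or range.

## Working session

There is one attempt and no reset: what is moved stays moved. The work goes in short steps, each a Python script; the robot and the scene stay as the last script left them, time stands still between calls to the robot, and variables do not carry over. Pictures are saved under pics/ and viewed, at most 10 in all, crops included, and the job is handed in when it is done.

```bash
ls; mkdir -p pics; python3 - <<'E'
from station import env, viewer
import cv2
for n in("scene","top"):
    p=viewer.camera_params(n); print(n,p)
    cv2.imwrite(f"pics/{n}0.png",viewer.camera(n))
print(env.read_state()["time_s"])
E
```

```text
pics
scene {'fx': 351.84176415238824, 'fy': 351.84176415238824, 'cx': 258.3785846108894, 'cy': 193.84192011377706, 'pose': array([[-2.58967819e-01, -5.56507260e-01,  7.89452556e-01,
         1.07192592e+03],
       [ 9.65807528e-01, -1.59610495e-01,  2.04304450e-01,
         1.07628869e+02],
       [ 1.23080038e-02,  8.15367499e-01,  5.78812883e-01,
         4.19097414e+02],
       [ 0.00000000e+00,  0.00000000e+00,  0.00000000e+00,
         1.00000000e+00]])}
top {'fx': 429.668629793508, 'fy': 429.668629793508, 'cx': 262.18316552232733, 'cy': 184.7093633028146, 'pose': array([[-7.28552772e-03,  9.98650074e-01, -5.14290916e-02,
         5.07783106e+02],
       [-9.99542095e-01, -8.78323416e-03, -2.89560977e-02,
        -2.82729994e+01],
       [-2.93687229e-02,  5.11945815e-02,  9.98256777e-01,
         9.36365353e+02],
       [ 0.00000000e+00,  0.00000000e+00,  0.00000000e+00,
         1.00000000e+00]])}
0.1
```

View pics/top0.png

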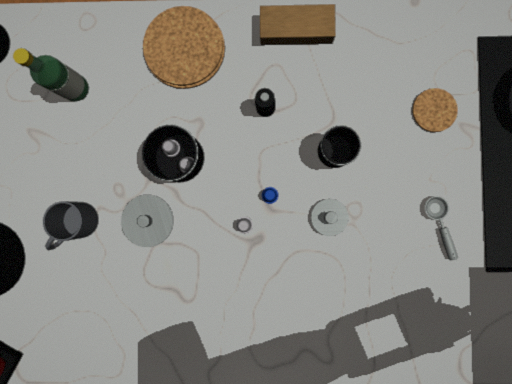

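View pics/scene0.png

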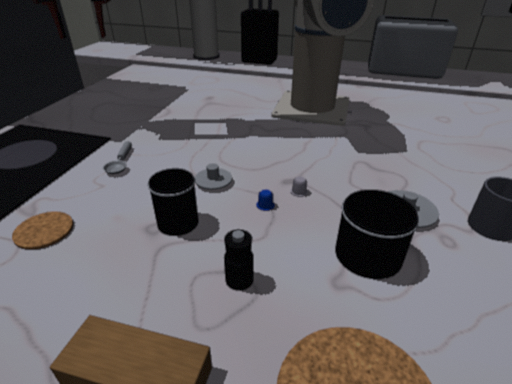

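Candidates in the top view:
- **Capsules:** grey capsule at (244,226), blue look-alike at (270,195), and two inside the canister.
- **Canisters:** wide at (172,153), slim at (340,147).
- **Lids:** large at (147,220), small at (328,217).

The grey capsule, wide canister and large lid fit the description. I'll confirm them in a crop with the edges measured.

```bash
cat > h.py <<'E'
import numpy as np, cv2
from station import env, viewer, set_gripper, workorder
def ray(n,u,v,z):
    p=viewer.camera_params(n); T=p["pose"]
    d=T[:3,:3]@np.array([(u-p["cx"])/p["fx"],-(v-p["cy"])/p["fy"],-1]); o=T[:3,3]
    return (o+d*(z-o[2])/d[2])
def proj(n,P):
    p=viewer.camera_params(n); T=p["pose"]; c=T[:3,:3].T@(np.array(P)-T[:3,3])
    return np.array([p["cx"]+p["fx"]*c[0]/-c[2], p["cy"]+p["fy"]*c[1]/c[2]])
def circ(pts):  # algebraic circle fit in the plane
    A=np.c_[2*pts[:,:2],np.ones(len(pts))]; s=np.linalg.lstsq(A,(pts[:,:2]**2).sum(1),rcond=None)[0]
    return s[:2],np.sqrt(s[2]+s[0]**2+s[1]**2)
E
python3 - <<'E'
from h import *
from scipy.spatial.transform import Rotation as R
im=cv2.imread("pics/top0.png"); sc=cv2.imread("pics/scene0.png")
print(R.from_quat(env.read_state()["orientation"]).as_matrix().round(2).tolist())
a=cv2.resize(im[125:255,110:290],None,fx=4,fy=4,interpolation=cv2.INTER_CUBIC)
cv2.imwrite("pics/crop_top.png",a)
b=cv2.resize(sc[165:280,250:450],None,fx=4,fy=4,interpolation=cv2.INTER_CUBIC)
cv2.imwrite("pics/crop_sc.png",b)
for n,u,v,z in[("pod",244,226,16),("can",170,153,95),("lid",147,220,13),("knob",144.5,221,41)]: print(n,ray("top",u,v,z).round())
print(ray("scene",300,187,16).round(),ray("scene",378,214,95).round())
E
```

```text
[[0.91, 0.42, -0.0], [0.42, -0.91, 0.0], [0.0, -0.0, -1.0]]
pod [467.  38.  16.]
can [616. 178.  95.]
lid [481. 248.  13.]
knob [480. 245.  41.]
[475.  41.  16.] [631. 177.  95.]
```

View pics/crop_top.png

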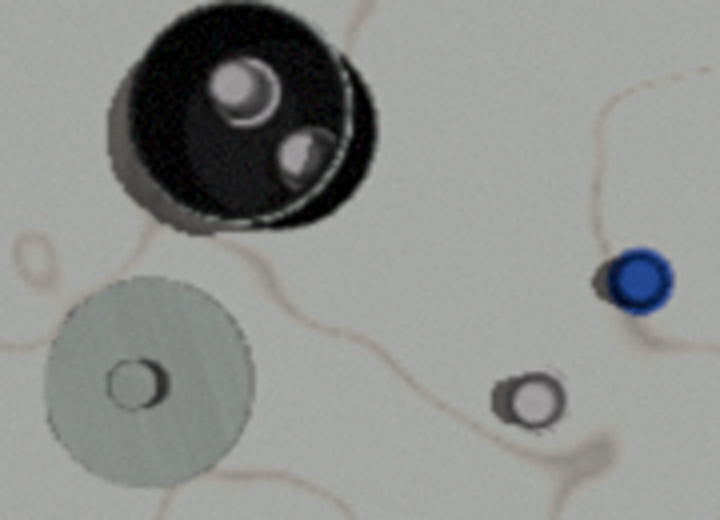

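View pics/crop_sc.png

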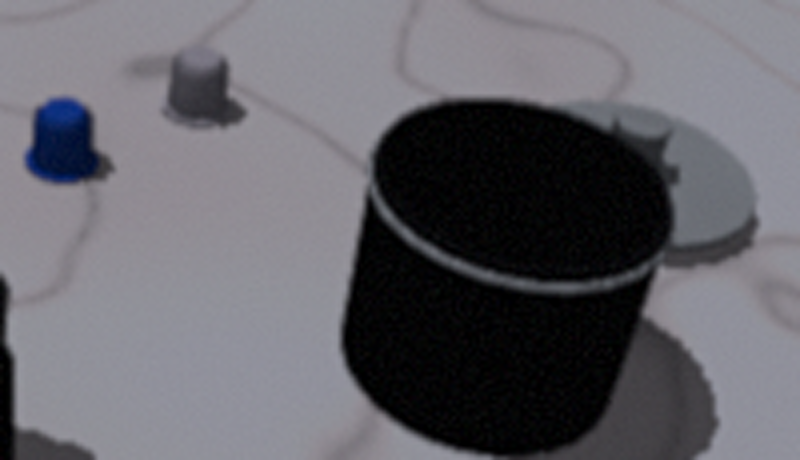

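The crop confirms it. The bare aluminium capsule is at (244.5,225) in the top view; the blue one is the look-alike. The wide canister has its rim centred at about (170,153) and holds two capsules, and the large lid is centred at about (147,220.5). Next I'll refine the positions by contour fits.

```bash
cat > fit.py <<'E'
from h import *
im=cv2.imread("pics/top0.png"); sc=cv2.imread("pics/scene0.png")
R3=lambda n,P,z:np.array([ray(n,u,v,z) for u,v in P])
# canister rim: scene black blob, upper back edge (rim silhouette) & top-view black blob, left/upper edge
g=im.max(2); m=(g<60).astype(np.uint8); n,l,s,c=cv2.connectedComponentsWithStats(m)
k=l[140,155]; C=max(cv2.findContours((l==k).astype(np.uint8),0,1)[0],key=len)[:,0].astype(float)
P=R3("top",C[(C[:,0]<168)&(C[:,1]<165)],95); print("can top",*circ(P))
C=np.array([(372,188),(400,118),(480,98),(673,215),(560,290),(660,258),(420,252),(480,281)])/4-.4+[250,165]
print("can scene",*circ(R3("scene",C,95)))
for t in(10,16,22):
    roi=np.zeros_like(m); cv2.circle(roi,(147,220),31,1,-1)
    m2=((np.median(im[185:255,200:235])-cv2.GaussianBlur(im,(3,3),0).min(2).astype(float))>t).astype(np.uint8)*roi
    C=max(cv2.findContours(m2,0,1)[0],key=cv2.contourArea); C=cv2.convexHull(C)[:,0].astype(float)
    print("lid",t,*circ(R3("top",C,13)))
k=ray("top",110+137/4-.4,125+384/4-.4,41);print("knob top",k, "scene",ray("scene",250+642/4-.4,165+123/4-.4,41))
print("pod top",ray("top",110+538.5/4-.4,125+400.5/4-.4,30),"scene top",ray("scene",250+200/4-.4,165+59/4-.4,31),"scene base",ray("scene",250+199/4-.4,165+110/4-.4,1))
E
python3 fit.py
```

```text
can top [616.39738415 180.85617852] 53.72991674252641
can scene [624.34910338 177.7898649 ] 56.71836720550045
lid 10 [480.61337605 249.5885759 ] 61.88683473226554
lid 16 [479.63558614 248.19981271] 59.368345363118046
lid 22 [480.8365094  248.63930564] 57.65802306461958
knob top [480.78772317 246.3113201   41.        ] scene [482.99886344 247.10924962  41.        ]
pod top [470.4426309   36.46141272  30.        ] scene top [470.48550867  37.88270445  31.        ] scene base [472.23532657  40.08204846   1.        ]
```

```bash
python3 - <<'E'
from h import *
Q=[1,0,0,0]
env.reach([470.5,38,160],Q); set_gripper(60)
hit=env.move_l([470.5,38,84],rate=100,f_stop=8)
set_gripper(20); s=env.read_state(); print(hit,s["width"],s["grip_force"],s["tool_pos"],s["time_s"])
env.move_l([470.5,38,250],rate=200)
s=env.read_state(); print(s["width"],s["qpos"],s["time_s"])
env.reach([618,178.5,250],Q); print(env.read_state()["time_s"])
cv2.imwrite("pics/a.png",np.vstack([cv2.resize(viewer.camera(n)[60:290],None,fx=1.25,fy=1.25) for n in("scene","top")]))
E
```

```text
False 29.429888135286955 30.056397172738798 [470.65762192  37.99429117  84.22839024] 4.5667
29.230937060141333 [5.53816860e-02 2.78170110e-01 2.00330637e+00 5.52172312e-06
 8.61740977e-01 1.62618230e+00] 5.55
6.375
```

View pics/a.png

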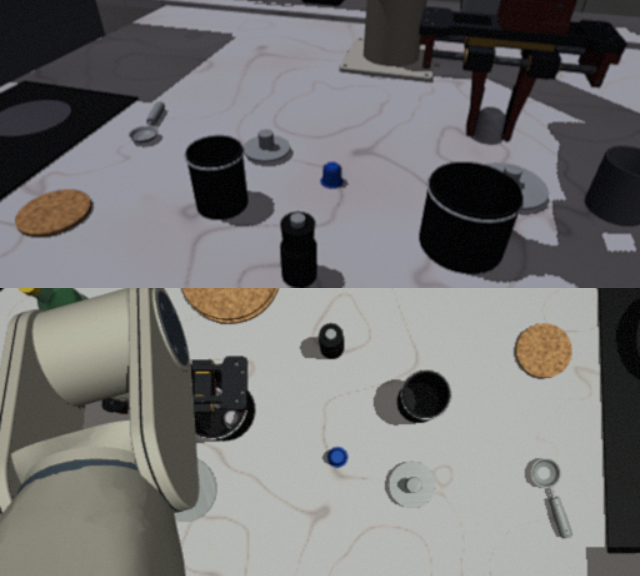

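The pod is held (width 29 mm) and hangs above the wide canister, which is at about (470,215) in the upper half of the composite. Lowering and releasing it.

```bash
python3 - <<'E'
from h import *
Q=[1,0,0,0]
hit=env.move_l([610,182,134],rate=120,f_stop=6); set_gripper(42); env.hold(.3)
s=env.read_state(); print(hit,s["tool_pos"],s["width"],s["time_s"])
env.move_l([610,182,250],rate=200)
env.reach([481,247.5,200],Q); set_gripper(88)
env.reach([481,30,330],Q)
print(env.read_state()["time_s"])
a=[cv2.resize(viewer.camera("scene")[110:290,230:490],None,fx=2,fy=2),cv2.resize(viewer.camera("top")[110:260,90:350],None,fx=2,fy=2)]
cv2.imwrite("pics/b_top.png",viewer.camera("top"));cv2.imwrite("pics/b_sc.png",viewer.camera("scene"))
cv2.imwrite("pics/b.png",np.vstack(a)[:600])
E
```

```text
False [609.97547572 181.98718677 133.9460965 ] 42.13578558894126 8.325
11.5583
```

View pics/b.png

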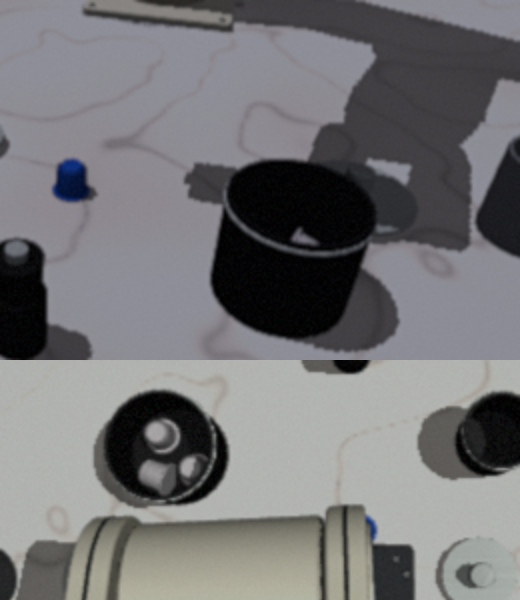

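The pod is in the canister with the other two: three capsules show in the top inset, with the rim centred at about (160,446) in the composite. The rim is unmoved at image pixel (170,153). Next, the lid.

```bash
python3 - <<'E'
from h import *
Q=[1,0,0,0]
env.reach([481.5,247.5,190],Q)
hit=env.move_l([481.5,247.5,97],rate=80,f_stop=8)
set_gripper(15); s=env.read_state(); print(hit,s["width"],s["grip_force"],s["tool_pos"],s["time_s"])
env.move_l([481.5,247.5,280],rate=200)
s=env.read_state(); print(s["width"],s["force"],s["time_s"])
env.reach([618,178.5,280],Q)
env.move_l([618,178.5,200],rate=200)
cv2.imwrite("pics/c_sc.png",viewer.camera("scene"));cv2.imwrite("pics/c.png",cv2.resize(viewer.camera("scene")[90:290,290:490],None,fx=3,fy=3,interpolation=cv2.INTER_CUBIC))
print(env.read_state()["time_s"])
E
```

```text
False 25.42196796904766 29.999921321868896 [481.51382488 247.52988562  96.98878373] 15.0583
25.24110206775649 [ 0.02140304  0.39976209 -1.28694748] 16.125
17.4333
```

View pics/c.png

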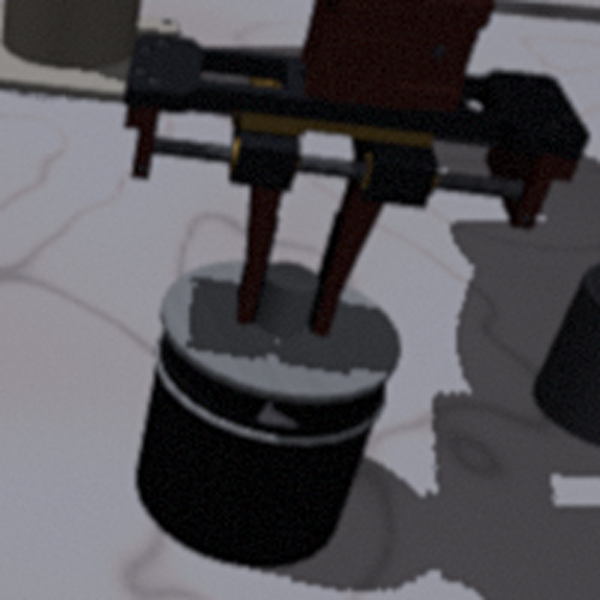

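The lid is held level over the canister; the plate spans columns 160–401 and its near edge is at row 398. I'll compare the plate and rim extents in this same view for the relative offset, then lower.

```bash
python3 - <<'E'
from h import *
from scipy.optimize import least_squares
def ext(x,y,zs,r):
    t=np.linspace(0,6.2832,361)
    P=np.array([proj("scene",[x+r*np.cos(a),y+r*np.sin(a),z]) for a in t for z in zs])
    return np.array([P[:,0].min(),P[:,0].max(),P[:,1].max(),P[:,1].min()])
f=lambda u,v:(u/3+290-.35,v/3+90-.35)
pl=np.array([f(160,0)[0],f(401,0)[0],f(0,400)[1],f(0,262)[1]])
rim=np.array([250+372/4-.4,250+673/4-.4,165+293/4-.4,165+98/4-.4])
for m,zs,r in((pl,(111,116),57),(rim,(95,),55)):
    s=least_squares(lambda p:ext(*p,zs,r)-m,[618,178]); print(s.x.round(1),s.fun.round(1))
E
```

```text
Traceback (most recent call last):
  File "h.py", line 8, in proj
    p=viewer.camera_params(n); T=p["pose"]; c=T[:3,:3].T@(np.array(P)-T[:3,3])
ValueError: time passes only in moves, steps and waits
```

That script was a model fit, which the brief rules out, so I'll use plain ray casts and a circle fit instead. The same method on the rim gave (624.3,177.8), r 56.7.

```bash
python3 - <<'E'
from h import *
C=np.array([(160,310),(178,278),(215,264),(401,350),(385,372),(330,394),(280,390),(230,371),(185,344),(390,318)])/3-.35+[290,90]
print(circ(np.array([ray("scene",u,v,116) for u,v in C])), env.read_state()["time_s"])
E
```

```text
(array([613.89433713, 179.87619072]), np.float64(55.92858259471821)) 17.4333
```

```bash
python3 - <<'E'
from h import *
from scipy.signal import find_peaks
sc=cv2.imread("pics/c_sc.png").max(2).astype(float); t=cv2.imread("pics/b_top.png").max(2).astype(float)
print(sc[195:245,385].astype(int).tolist()); print(sc[195:245,375].astype(int).tolist())
print("topcol170",t[115:190,170].astype(int).tolist()); print("toprow153",t[153,135:215].astype(int).tolist())
E
```

```text
[46, 46, 45, 48, 45, 47, 47, 47, 54, 56, 54, 52, 54, 51, 52, 64, 100, 121, 119, 121, 121, 121, 121, 123, 122, 119, 90, 53, 35, 15, 8, 2, 11, 20, 47, 57, 52, 29, 3, 8, 47, 92, 78, 33, 4, 5, 12, 7, 5, 5]
[23, 23, 33, 47, 53, 55, 55, 52, 53, 52, 53, 53, 51, 52, 71, 103, 118, 120, 120, 122, 122, 121, 122, 113, 87, 54, 34, 21, 4, 2, 8, 5, 4, 16, 24, 20, 7, 9, 49, 96, 86, 45, 9, 2, 12, 2, 9, 5, 6, 4]
topcol170 [180, 174, 174, 177, 179, 178, 178, 182, 183, 158, 84, 28, 12, 3, 14, 3, 5, 7, 6, 9, 9, 15, 23, 32, 72, 94, 115, 148, 164, 165, 164, 165, 167, 165, 156, 118, 88, 65, 49, 73, 153, 101, 39, 22, 22, 32, 68, 110, 124, 138, 143, 138, 147, 149, 131, 123, 116, 110, 100, 93, 92, 80, 50, 25, 45, 134, 107, 97, 166, 180, 178, 170, 162, 163, 172]
toprow153 [181, 160, 103, 94, 98, 93, 84, 43, 28, 11, 13, 15, 14, 6, 1, 6, 5, 7, 2, 11, 9, 13, 26, 23, 22, 26, 27, 17, 11, 42, 64, 67, 52, 43, 43, 49, 52, 53, 67, 89, 126, 148, 116, 61, 31, 30, 29, 31, 32, 22, 5, 18, 17, 18, 22, 6, 15, 19, 9, 17, 33, 59, 78, 39, 11, 3, 0, 18, 62, 135, 179, 182, 177, 180, 177, 180, 179, 180, 180, 179]
```

```bash
python3 - <<'E'
from h import *
for name,z,r,cy,pts in(("plate",116,57,178.5,[(385,221.3),(375,219)]),("rim outer",95,55,178,[(385,237.6),(375,235.9)]),("ring mid",95,53,178,[(385,236.3),(375,234.4)])):
    for u,v in pts:
        p=ray("scene",u,v,z); print(name,p.round(1),"cx",p[0]-np.sqrt(r*r-(p[1]-cy)**2))
print("top",ray("top",170.1,153.2,95))
E
```

```text
plate [673.2 181.6 116. ] cx 616.3286613897158
plate [671.9 168.5 116. ] cx 615.7649036109547
rim outer [681.8 185.9  95. ] cx 627.3789779319842
rim outer [682.  172.7  95. ] cx 627.2422562531945
ring mid [679.1 185.9  95. ] cx 626.673052046337
ring mid [678.8 172.7  95. ] cx 626.0743876164662
top [615.25216325 178.21471448  95.        ]
```

```bash
python3 - <<'E'
from h import *
sc=cv2.imread("pics/scene0.png").max(2).astype(float)
for c in(375,): print(sc[180:200,c].astype(int).tolist(), sc[262:284,c].astype(int).tolist())
for z in(95,87):
  p=ray("scene",375,189.2,z);print("far",z,p.round(1),"cx",p[0]+np.sqrt(55**2-(p[1]-178)**2))
  p=ray("scene",375,235.9,z);print("near",z,p[0]-np.sqrt(55**2-(p[1]-178)**2))
for v in(276,278.4):
  p=ray("scene",375,v,0);print("base",p.round(1),"cx",p[0]-np.sqrt(55**2-min(54**2,(p[1]-178)**2)))
E
```

```text
[147, 147, 147, 147, 149, 149, 148, 151, 146, 103, 44, 0, 6, 2, 4, 7, 1, 2, 6, 3] [7, 1, 9, 10, 5, 7, 4, 9, 6, 0, 7, 7, 9, 5, 7, 2, 12, 68, 132, 155, 156, 156]
far 95 [564.7 173.   95. ] cx 619.4780863068733
near 95 627.2422562531945
far 87 [552.2 174.6  87. ] cx 607.0819712156716
near 87 617.4843464746632
base [663.7 191.5   0. ] cx 610.3459748637689
base [668.7 191.5   0. ] cx 615.3532175768537
```

The base edge (617), far rim (619) and top view (615) agree on about 617. The bright ring evidently sits slightly below the rim, which explains the outlier. Lowering at x = 618.

```bash
python3 - <<'E'
from h import *
env.move_l([618,178.3,196],rate=60)
hit=env.move_l([618,178.3,183.5],rate=15,f_stop=6)
s=env.read_state(); print(hit,s["tool_pos"],s["force"],s["wrist_torque"],s["time_s"])
E
```

```text
True [617.848202   178.24766906 183.97598642] [-0.24529619  0.27534234  5.52621353] [0.03320199 0.09839333 0.01602271] 18.4417
```

Contact came at exactly the home height (TCP z = 184), with a purely vertical force. Releasing and checking.

```bash
python3 - <<'E'
from h import *
set_gripper(60); env.hold(.2); env.move_l([618,178.3,300],rate=150); env.reach([470,-100,330],[1,0,0,0]); env.hold(.3)
s=env.read_state(); print(s["force"],s["time_s"])
a=[cv2.resize(viewer.camera("scene")[150:300,300:460],None,fx=3,fy=3),cv2.resize(viewer.camera("top")[100:250,90:190],None,fx=3,fy=3)]
cv2.imwrite("pics/d.png",np.hstack(a))
E
```

```text
[-0.13827145 -0.47125161 -0.02822879] 21.7917
```

View pics/d.png

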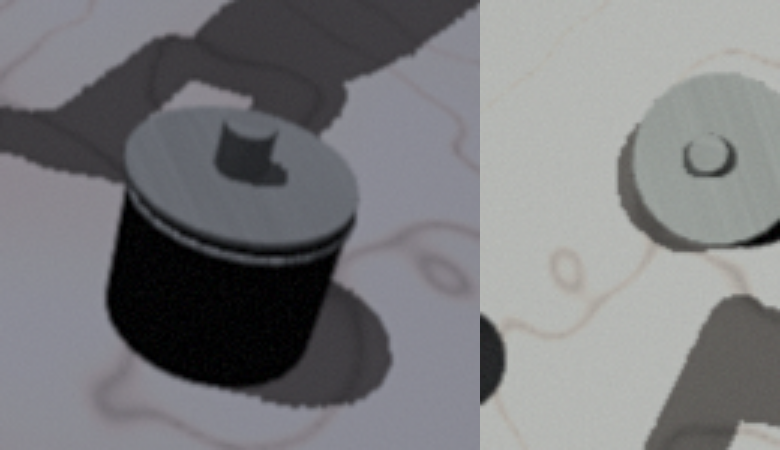

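The lid sits level on the canister. Its near edge (row about 245) runs parallel to the ring just below the rim, and it looks centred in both views. The arm is clear, so I'm handing in.

```bash
python3 -c "
from station import workorder; print(workorder.sign_off())"
```

```text
the job is handed in; nothing more can be done
None
```

The capsule is in the wide canister with the other two, the larger lid is set home and looks level and centred, and the job is handed in at about 22 s of the 61 s; the sign-off returned no verdict.

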